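Switch the sample roaster's air from the drum to the cooling tray

ROBOT

A 6-joint arm with a two-finger parallel gripper is mounted at the origin on the work surface. World frame = base frame: x ahead of the robot, y to its left, z up, the work surface at z = 0. Lengths are in m, angles in rad, forces in N, time in s.
With the tool pointing down it reaches from about 0.375 to 0.925 m from the base axis. Payload 5.7 kg.
Tool frame: the origin (TCP) lies at the very end of the fingers, on their centre line; the grasp point (between the pads) lies 19 mm behind it; z points along the fingers, x is the direction in which the jaws open and shut, and the axes are right-handed (so a half turn about z gives the same grasp; the last joint's range is limited). The gripper opens to 85 mm and grips with 20 to 120 N. Pads are 22 mm wide; open, the fingers measure 114 mm over their backs; the gripper's body (76 mm by 85 mm) begins 54 mm behind the grasp point. The pads swing forward as they close: fully open they stand 13 mm farther back than shut.
Start: joints at [1.085, 0.359, 1.51, -0, 1.272, -0.115], TCP at [0.217, 0.559, 0.231] pointing down, gripper open.
Joint ranges: [-2.97, 2.97], [-1.01, 2.36], [0.21, 2.38], [-0.96, 4.11], [0.2, 2.71], [-2.98, 2.98]. Speed limits (rad/s): [2.39, 2.39, 3.14, 3.14, 3.14, 3.14].

INTERFACE

Orientations are given as a unit quaternion [w, x, y, z].
In Python, from bench import status, optics, order gives the robot as it stands. The module is installed in compiled form; this text tells all that it offers.
- The arm moves only by the tool move_arm, never from a script. Its argument "steps" is a list of rows, each an object of numbers: "hand": the opening in per cent of the stroke, from 0 (shut) to 100 (fully open); "x", "y", "z": the shift along the tool's x, y, z in mm; "wx", "wy", "wz": the turn, a rotation vector about the tool's x, y, z in rad. A call has 1 to 20 rows; each row shifts and turns the commanded pose from where the row before left it, along the tool's axes as they then stand; what a row does not reach is not made up. A row lasts 1/10 s, in which the tool goes at most 50 mm and 8.59 degrees, less where a joint would pass 70% of its speed; a pose out of reach is approached as far as the arm can. A call with a gripper value outside its range is refused whole. The fingers move at their own pace and stop on an object; "squeeze" is the grip in N (left out, the last holds). Time passes only in rows, so rows that do not move let the fingers close. It gives the time, the measured TCP pose, the force and the opening at its end, in the units of the state.
- status.get_obs(): the state, without advancing time (a new reading comes with each control period).
- optics.snapshot(name): name is "scene" or "side" or "wrist"; returns a dict with "frame" (480x640x3 uint8, red, green, blue), "intrinsics" (3x3 intrinsics, pixels), "R" (3x3) and "t" (3): a world point X has camera coordinates R X + t. Camera axes: x right, y down, z forward; pixel columns grow to the right and rows downward; lengths in m; the calibration is good to about 2 mm. The wrist camera is an equidistant fisheye: a pixel r from the principal point sees the ray r / f radians off the axis. A picture is of the moment at which its call begins. There is no depth.
- order.close_job(): hands the job in, once; it reports no verdict.
The state is a dict: "time": time; "q": joint angles; "dq": joint speeds; "joint_efforts": joint torques, N m; "tool_pos": TCP position; "ee_rot": TCP orientation; "contact_force": force on the tool from outside, world axes, zero at the start; "wrist_torque": the same for the moment, N m; "grip_width": opening from 0.0 (shut) to 1.0 (fully open).
Only numpy, scipy, OpenCV 4.12 (cv2) and the standard library are available. Lean on these libraries where they do the work, as an engineer would, in place of code of your own. Each camera call takes 0.05 s, during which the arm holds its last target. There are 200 camera calls.

TASK

The batch is about to drop, so get the roaster's cooling tray ready: with the fingertips, push the black-knobbed air lever out of the drum slot, across the gate and fully home to the end of the cooling-tray slot that the blue magnet marks, then press the green button right down and let it come up again, to start the stirrer. Only push, gently, without gripping or forcing the lever; leave the red stop button alone and do not shift the brush, sample tin, milk jug, mug or hand grinder standing about.

Things in the scene. Friction and masses are not known exactly. Their poses are not given: they have to be found in the camera images.
- roaster: Sample roaster, one fixed machine. Grey base 280 (x) by 940 mm (y), deck top 100 mm high. Origin: on the table under the air gate's centre; +x away from the operator (far), +y to the operator's left; turned about z by up to 0.2 rad. Base spans x -140 to 140, y -745 to 195 mm; cooling tray centre y -275 (250 mm wide, rim 162 high); drum and hopper y -440 to -755, up to 545 mm high.
- gate_centre (a point): Centre of the H gate, on its aluminium plate (132 mm square, top 114 mm high). Two legs run in roaster x; a channel along y joins their middles. Left leg (+y) drum air, right leg (-y) cooling-tray air. Leg centres y +-19, stem at leg ends x +-28 mm. Lands 21 mm wide, corners rounded, block the 10 mm stem between the legs except in the 22 mm channel: cross with lever_along within 0.06 of 0.
- lever_pivot (a point): The lever's cross pivot, inside the base on the gate's axis, 24 mm above the table and 200 mm below the knob centre. With a = lever_along and c = lever_across the knob centre is, in roaster axes (mm): x = 200 sin(a) cos(c), y = -200 sin(c), z = 24 + 200 cos(a) cos(c). Knob in a leg: y about +39 or -39; at a slot's end x about +58 or -58.
- lever_knob (a point): Centre of the black ball knob (36 mm across) on top of the air lever, about 224 mm above the table when upright, 210 mm at a slot's end; under it a bare 10 mm steel stem down to the plate.
- lever_along (a joint): Swing of the air lever along the legs, rad: 0 in line with the crossing channel, + away from the operator (+x of the roaster), stops at +0.30 and -0.30. It starts well up the far half of the drum leg. Friction holds it where it is left: about 1.5 N at the knob moves it, no spring and no detent.
- lever_across (a joint): Swing of the air lever across the gate, rad: about -0.20 in the left (drum) leg, +0.20 in the right (cooling-tray) leg, stops at +-0.215; play of about 0.05 rad inside a leg. Friction holds it where it is left, about 1.5 N at the knob.
- magnet_blue_top (a point): Top centre of the round blue magnet (20 mm across, 7 mm high, fixed) on the gate plate at one end of the right (cooling-tray) leg, 49 mm from the gate centre in roaster x (+ far end or - near end, it changes from run to run): the slot to use now.
- magnet_yellow_top (a point): Top centre of the same kind of magnet in yellow, at the other end of the right leg: the wrong slot for this batch.
- stirrer_start_top (a point): Centre of the top of the green push button (28 mm across) that starts the stirrer, left of the gate on the deck, at roaster x +35, y +140 mm, top 125 mm above the table; it stands about 10 mm proud of its housing and goes straight down 6 mm. Springs back by itself.
- stirrer_start (a joint): Travel of the green button, m: 0 up, 0.006 right down; about 5 N at the bottom.
- stirrer_stop_top (a point): Centre of the top of the red stop button, same make, 70 mm nearer the operator than the green one. Not to be pressed.
- stirrer_stop (a joint): Travel of the red button, m: 0 up, 0.006 right down.
- tin_deck: Small steel sample tin, 48 mm across, 62 mm high, loose on the deck's far left corner; origin at its underside centre. Stays put.
- brush: Flat cleaning brush with wooden handle, 153 mm long, 28 mm wide, 14 mm high, loose on the deck between the gate and the near edge, lying across (roaster y); origin near its middle, at the underside. Stays put.
- pitcher: Steel milk jug with handle, 80 mm across, 95 mm high, loose on the table to the left of the roaster; origin at its underside centre. Stays put.
- mug: White mug, 82 mm across, 90 mm high, loose on the table to the left of the roaster; origin at its underside centre. Stays put.
- grinder: Green hand grinder, 52 mm across, 206 mm high with crank, loose on the table to the left; origin at its underside centre. Stays put.

How it is judged:
On the way, in this order (a step that is already met when the one before it is completed fails the run):
1. the air lever stands fully home in the cooling-tray slot marked by the blue magnet (value of joint lever_across above 0.15 rad and ((x of magnet_blue_top in the frame of roaster above 0 m and value of joint lever_along above 0.26 rad) or (x of magnet_blue_top in the frame of roaster below 0 m and value of joint lever_along below -0.26 rad))), for 0.2 s.
2. then the green stirrer button is pressed right down (at least 4.5 of its 6 mm) (value of joint stirrer_start above 0.0045 m), for 0.05 s.
At the end, for the whole second after the job is handed in: The lever rests in the cooling-tray leg of the gate (lever_across above 0.15 rad), fully home at the end with the blue magnet (lever_along beyond 0.26 rad to the magnet's side; the stop is at 0.30), both lever joints still (under 0.05 rad/s), and both buttons are up (under 1.5 mm) (all of step 1 and velocity of joint lever_along between -0.05 and 0.05 rad/s and velocity of joint lever_across between -0.05 and 0.05 rad/s and value of joint each of stirrer_start, stirrer_stop below 0.0015 m); the robot touches nothing.
It fails at once if the lever is gripped or forced: more than 35 N between the fingers and the lever (contact force between the fingers and lever_across above 35 N).
It fails at once if the red stop button is pressed (more than 2 mm) (value of joint stirrer_stop above 0.002 m).
It fails at once if a bystander (brush, sample tin, milk jug, mug or hand grinder) is shifted more than 25 mm, lifted or knocked over (distance of any of tin_deck, brush, pitcher, mug, grinder from where it was at the start of the episode above 0.025 m or angle between any of tin_deck, brush, pitcher, mug, grinder's own z axis and vertical above 0.5 rad).
It also fails if it takes over 62 s, if anything falls off the work surface, if the arm or the gripper's body presses on something with over 40 N, if the wrist force passes 120 N, or if a joint passes its speed limit or range.

## Working session

There is one attempt and no reset: what is moved stays moved. The work goes in short steps, Python scripts to look and compute and a tool call to move; the robot and the scene stay as the last step left them, time stands still between calls to the robot, and variables do not carry over. Pictures are saved under pics/ and viewed, about 8 in all and at most 12, crops included, and the job is handed in when it is done.

Besides the shell and the picture viewer there is one more tool, called as a command line: name --argument value ..., lists and objects as JSON in quotes. move_arm: Moves the arm, as the interface text tells. Its arguments: {"type":"object","properties":{"steps":{"type":"array","items":{"type":"object","properties":{"hand":{"type":"number"},"x":{"type":"number"},"y":{"type":"number"},"z":{"type":"number"},"wx":{"type":"number"},"wy":{"type":"number"},"wz":{"type":"number"}}}},"squeeze":{"type":"number"}},"required":["steps"]}

```bash
mkdir -p pics
python3 - <<'E'
from bench import status, optics
import cv2,pickle
d={n:optics.snapshot(n) for n in("scene","side","wrist")}
pickle.dump(d,open('d0.pkl','wb'))
for n in d: cv2.imwrite(f'pics/{n}0.png',d[n]['frame'][...,::-1]); print(n,d[n]['intrinsics'],d[n]['R'],d[n]['t'])
print(status.get_obs())
E
```

```text
scene [[473.39133371   0.         320.00717985]
 [  0.         473.39133371 250.19868418]
 [  0.           0.           1.        ]] [[ 0.80764256  0.58943533  0.01671794]
 [ 0.42066151 -0.55605801 -0.7168287 ]
 [-0.41322802  0.58597396 -0.69704887]] [-0.57129557  0.02968673  0.96229901]
side [[497.34433217   0.         329.48891414]
 [  0.         497.34433217 251.20651171]
 [  0.           0.           1.        ]] [[-0.98021649 -0.19792498 -0.00115728]
 [-0.11219027  0.56041635 -0.82057715]
 [ 0.16306127 -0.80421342 -0.5715346 ]] [0.59091856 0.03828425 1.18078742]
wrist [[371.64829954   0.         320.80834269]
 [  0.         371.64829954 235.06432223]
 [  0.           0.           1.        ]] [[ 0.36313323  0.93173585 -0.00160025]
 [ 0.88752837 -0.3453801   0.30496881]
 [ 0.28359768 -0.11216457 -0.952361  ]] [-0.5996234  -0.03959134  0.38079046]
{'time': 0.15, 'q': array([ 1.08492815e+00,  3.59355184e-01,  1.51122909e+00,  1.37982408e-05,
        1.27249688e+00, -1.15086309e-01]), 'dq': array([-2.00872196e-04, -2.12501683e-03, -3.92562110e-03, -9.34658388e-05,
       -6.71417946e-04,  6.25437794e-04]), 'joint_efforts': array([-6.81284528e-04, -5.28030038e+01, -2.78927207e+01, -1.42882677e-04,
        8.25164316e-03,  3.31258332e-05]), 'tool_pos': array([0.21714336, 0.55873987, 0.23062016]), 'ee_rot': array([ 3.41090282e-04,  8.25332451e-01,  5.64646607e-01, -6.61519264e-04]), 'contact_force': array([ 0.03772619, -0.34682495,  0.53920341]), 'wrist_torque': array([ 0.02423142, -0.06083873,  0.02445903]), 'grip_width': 0.996272883520499}
```

View pics/scene0.png

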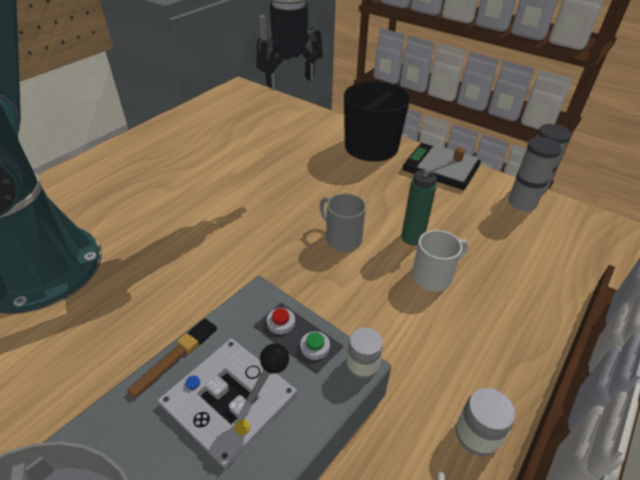

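View pics/side0.png

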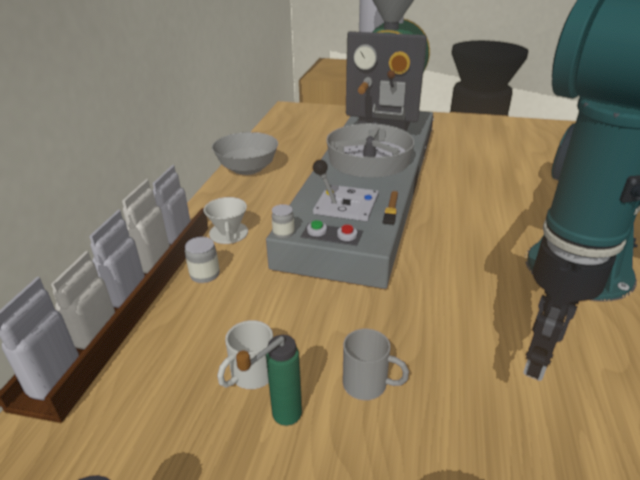

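View pics/wrist0.png

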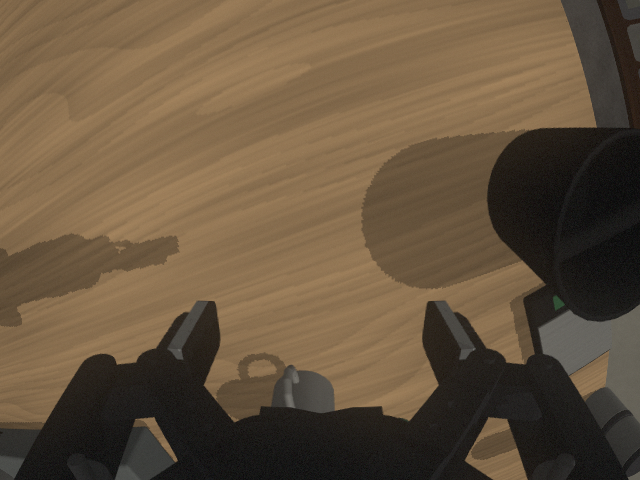

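Scene view: blue magnet (193,383) is on the near side, yellow (243,426), green (315,342), red (281,318), knob (274,358). Side view: blue (368,198), green (317,228), red (347,232), knob (320,167). Next I fit the roaster pose and lever angles.

```bash
cat > h.py <<'E'
import numpy as np,cv2
from scipy.optimize import least_squares
def proj(c,X):
    p=c['R']@X+c['t']; return (c['intrinsics']@(p/p[2]))[:2]
def blob(c,col,near,r=14):
    f=cv2.cvtColor(c['frame'],cv2.COLOR_RGB2HSV).astype(int); H,S,V=f[...,0],f[...,1],f[...,2]
    m={'blue':(abs(H-112)<14)&(S>120),'yellow':(abs(H-26)<7)&(S>140)&(V>90),'green':(abs(H-65)<18)&(S>100),
       'red':((H<8)|(H>172))&(S>140),'black':V<45}[col]
    ys,xs=np.nonzero(m); k=np.hypot(xs-near[0],ys-near[1])<r
    return np.array([xs[k].mean()+0,ys[k].mean()]),k.sum()
def world(p,X):
    c,s=np.cos(p[2]),np.sin(p[2]); return np.array([p[0]+c*X[0]-s*X[1],p[1]+s*X[0]+c*X[1],X[2]])
def knob(a,c): return np.array([.2*np.sin(a)*np.cos(c),-.2*np.sin(c),.024+.2*np.cos(a)*np.cos(c)])
E
python3 - <<'E'
from h import *
import pickle
d=pickle.load(open('d0.pkl','rb'))
M=[('blue',(-.049,-.019,.120)),('yellow',(.049,-.019,.120)),('green',(.035,.14,.1235)),('red',(-.035,.14,.1235))]
near={'scene':[(193,383),(243,426),(315,342),(281,318),(274,358)],'side':[(368,198),(328,194),(317,228),(347,232),(320,167)]}
obs=[]
for n in near:
    for i,(col,X) in enumerate(M+[('black',None)]):
        try:
            u,k=blob(d[n],col,near[n][i]); print(n,col,u.round(1),k)
            if k>8: obs.append((n,i,u))
        except Exception as e: print(n,col,e)
def res(p):
    r=[]
    for n,i,u in obs:
        if n=='side' and i==1: continue
        X=world(p,M[i][1] if i<4 else knob(p[3],p[4])); r+=list(proj(d[n],X)-u)
    return r
s=least_squares(res,[.6,.1,0,.2,-.2],loss='soft_l1'); p=s.x
print(p.round(4),np.round(res(p),1)); np.save('p.npy',p)
for nm,X in M: print(nm,world(p,X).round(4))
print('knob',world(p,knob(p[3],p[4])).round(4))
for a,c in[(0,-.2),(0,.2),(-.3,.2)]:print(a,c,world(p,knob(a,c)).round(4))
E
```

```text
scene blue [192.3 381.9] 143
scene yellow [241.7 426.8] 165
scene green [314.8 340.9] 235
scene red [280.2 316.1] 207
scene black [274. 358.] 608
side blue [367.5 196.8] 20
side yellow [327.  192.5] 2
side green [316.4 224.3] 72
side red [346.9 228.6] 72
side black [nan nan] 0
[ 0.5647 -0.0193 -0.0706  0.281  -0.2063] [-0.1 -0.2 -0.   0.1  0.1 -0.6 -0.  -0.8  0.   0.  -0.1 -1.4 -0.3 -2.3
 -0.4 -2.2]
blue [ 0.5144 -0.0348  0.12  ]
yellow [ 0.6122 -0.0417  0.12  ]
green [0.6094 0.1179 0.1235]
red [0.5396 0.1228 0.1235]
knob [0.6217 0.0177 0.2121]
0 -0.2 [0.5675 0.0203 0.22  ]
0 0.2 [ 0.5619 -0.0589  0.22  ]
-0.3 0.2 [ 0.5041 -0.0548  0.2113]h.py:10: RuntimeWarning: Mean of empty slice.
  return np.array([xs[k].mean()+0,ys[k].mean()]),k.sum()
  ret = ret.dtype.type(ret / rcount)
```

move_arm --steps '[{"hand": 0, "z": -20, "wz": -0.075}, {"hand": 0, "z": -20, "wz": -0.075}, {"hand": 0, "z": -20, "wz": -0.075}, {"hand": 0, "z": -20, "wz": -0.075}, {"hand": 0, "x": -32, "y": 31}, {"hand": 0, "x": -32, "y": 31}, {"hand": 0, "x": -32, "y": 31}, {"hand": 0, "x": -32, "y": 31}, {"hand": 0, "x": -32, "y": 31}, {"hand": 0, "x": -32, "y": 31}, {"hand": 0, "x": -32, "y": 31}, {"hand": 0, "x": -32, "y": 31}, {"hand": 0, "x": -32, "y": 31}, {"hand": 0, "x": -32, "y": 31}, {"hand": 0, "x": -32, "y": 31}, {"hand": 0, "x": -32, "y": 31}, {"hand": 0, "x": -32, "y": 31}, {"hand": 0, "x": -32, "y": 31}, {"hand": 0, "x": -32, "y": 31}, {"hand": 0, "x": -31, "y": 28}]'

```text
schema error: expected keys hand, x, y, z, wx, wy, wz
```

```bash
cat >> h.py <<'E'
def look(tag,names=('scene','wrist')):
    from bench import optics,status
    from scipy.spatial.transform import Rotation as Ro
    p=np.load('p.npy'); o=status.get_obs(); r=o['tool_pos']-[p[0],p[1],0]
    c,s=np.cos(p[2]),np.sin(p[2]); w=o['ee_rot']; T=Ro.from_quat([*w[1:],w[0]]).as_matrix()
    print('t',round(o['time'],2),'roaster xyz mm',(np.array([c*r[0]+s*r[1],-s*r[0]+c*r[1],r[2]])*1e3).round(1),'yaw err',round(np.arctan2(T[1,0],T[0,0])-np.pi/2-p[2],4),'tilt',T[:2,2].round(4),'F',o['contact_force'].round(1),'grip',round(o['grip_width'],3))
    out={}
    for n in names:
        out[n]=optics.snapshot(n); cv2.imwrite(f'pics/{n}{tag}.png',out[n]['frame'][...,::-1])
    return out
E
python3 -c "
from h import *
d=look('1')
c=cv2.imread('pics/scene1.png')[250:480,60:420]
cv2.imwrite('pics/c1.png',np.hstack([cv2.resize(c,(430,275)),cv2.resize(cv2.imread('pics/wrist1.png'),(367,275))]))"
```

```text
t 0.15 roaster xyz mm [-387.4  552.1  230.6] yaw err -0.3002 tilt [-0.0007 -0.0013] F [ 0.  -0.3  0.5] grip 0.996
```

View pics/c1.png

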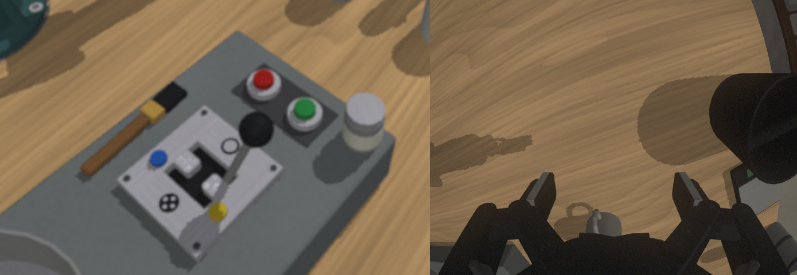

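The move was refused because every key is required; the picture shows the unchanged scene, with the knob still at scene (274,359).

move_arm --steps '[{"hand": 0, "x": 0, "y": 0, "z": -20, "wx": 0, "wy": 0, "wz": -0.075}, {"hand": 0, "x": 0, "y": 0, "z": -20, "wx": 0, "wy": 0, "wz": -0.075}, {"hand": 0, "x": 0, "y": 0, "z": -20, "wx": 0, "wy": 0, "wz": -0.075}, {"hand": 0, "x": 0, "y": 0, "z": -20, "wx": 0, "wy": 0, "wz": -0.075}, {"hand": 0, "x": -32, "y": 31, "z": 0, "wx": 0, "wy": 0, "wz": 0}, {"hand": 0, "x": -32, "y": 31, "z": 0, "wx": 0, "wy": 0, "wz": 0}, {"hand": 0, "x": -32, "y": 31, "z": 0, "wx": 0, "wy": 0, "wz": 0}, {"hand": 0, "x": -32, "y": 31, "z": 0, "wx": 0, "wy": 0, "wz": 0}, {"hand": 0, "x": -32, "y": 31, "z": 0, "wx": 0, "wy": 0, "wz": 0}, {"hand": 0, "x": -32, "y": 31, "z": 0, "wx": 0, "wy": 0, "wz": 0}, {"hand": 0, "x": -32, "y": 31, "z": 0, "wx": 0, "wy": 0, "wz": 0}, {"hand": 0, "x": -32, "y": 31, "z": 0, "wx": 0, "wy": 0, "wz": 0}, {"hand": 0, "x": -32, "y": 31, "z": 0, "wx": 0, "wy": 0, "wz": 0}, {"hand": 0, "x": -32, "y": 31, "z": 0, "wx": 0, "wy": 0, "wz": 0}, {"hand": 0, "x": -32, "y": 31, "z": 0, "wx": 0, "wy": 0, "wz": 0}, {"hand": 0, "x": -32, "y": 31, "z": 0, "wx": 0, "wy": 0, "wz": 0}, {"hand": 0, "x": -32, "y": 31, "z": 0, "wx": 0, "wy": 0, "wz": 0}, {"hand": 0, "x": -32, "y": 31, "z": 0, "wx": 0, "wy": 0, "wz": 0}, {"hand": 0, "x": -32, "y": 31, "z": 0, "wx": 0, "wy": 0, "wz": 0}, {"hand": 0, "x": -31, "y": 28, "z": 0, "wx": 0, "wy": 0, "wz": 0}]'

```text
time: 2.25
tool_pos: [0.6741, 0.0129, 0.311]
ee_rot: [-0.0, 0.732, 0.682, -0.0]
contact_force: [0.6, 0.4, -0.2]
grip_width: 0.002
```

```bash
python3 -c "
from h import *
look('2')
c=cv2.imread('pics/scene2.png')[250:480,60:420]
cv2.imwrite('pics/c2.png',np.hstack([cv2.resize(c,(430,275)),cv2.resize(cv2.imread('pics/wrist2.png'),(367,275))]))"
```

```text
t 2.25 roaster xyz mm [106.9  39.8 311. ] yaw err -0.0006 tilt [-0.0001 -0.0001] F [ 0.6  0.4 -0.2] grip 0.002
```

View pics/c2.png

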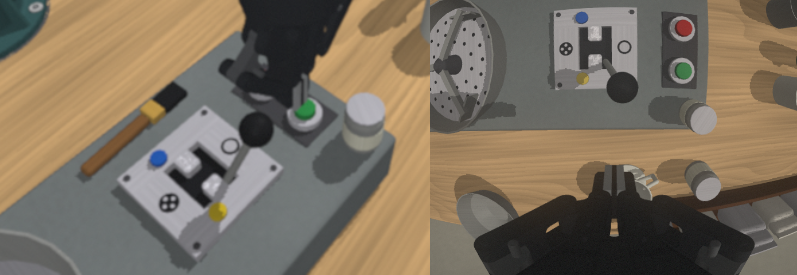

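The fingers are shut and beyond the knob. The wrist view shows the knob at about (335,152), blue (264,31), yellow (266,137), green (439,124) and red (439,49). I'll check the pose fit against it.

```bash
cat >> h.py <<'E'
def ray(c,u,z):
    k=c['intrinsics']; v=np.array([(u[0]-k[0,2])/k[0,0],(u[1]-k[1,2])/k[1,1]]); r=np.hypot(*v)
    d=c['R'].T@np.array([*(v/r*np.sin(r)),np.cos(r)]); o=-c['R'].T@c['t']; return o+d*(z-o[2])/d[2]
def rf(X):
    p=np.load('p.npy'); r=X-np.array([p[0],p[1],0]); c,s=np.cos(p[2]),np.sin(p[2])
    return (np.array([c*r[0]+s*r[1],-s*r[0]+c*r[1],r[2]])*1e3).round(1)
E
python3 -c "
from h import *
d=look('3',('wrist',))['wrist']
for c,n,z in [('blue',(264,31),.12),('yellow',(266,137),.12),('green',(439,124),.1235),('red',(439,49),.1235),('black',(335,152),.214)]:
    u,k=blob(d,c,n,33 if c=='black' else 20); print(c,u.round(1),k,rf(ray(d,u,z)))
"
```

```text
t 2.35 roaster xyz mm [108.9  36.8 310.3] yaw err -0.0047 tilt [ 0.001  -0.0022] F [-0.   0.4 -0.4] grip -0.001
blue [260.8  33.5] 328 [-49.3 -15.3 120. ]
yellow [268.  142.7] 85 [ 51.2 -10.  120. ]
green [438.9 126.1] 598 [ 34.2 144.  123.5]
red [439.4  50.7] 599 [-35.7 144.  123.5]
black [325.6 163.2] 548 [ 59.4  40.5 214. ]
```

move_arm --steps '[{"hand": 0, "x": 2, "y": 0, "z": 25, "wx": 0, "wy": 0, "wz": 0}, {"hand": 0, "x": 0, "y": 0, "z": 25, "wx": 0, "wy": 0, "wz": 0}, {"hand": 0, "x": 0, "y": 0, "z": 25, "wx": 0, "wy": 0, "wz": 0}, {"hand": 0, "x": 0, "y": 0, "z": 20, "wx": 0, "wy": 0, "wz": 0}, {"hand": 0, "x": 0, "y": 0, "z": 13, "wx": 0, "wy": 0, "wz": 0}, {"hand": 0, "x": 0, "y": -5, "z": 0, "wx": 0, "wy": 0, "wz": 0}, {"hand": 0, "x": 0, "y": -5, "z": 0, "wx": 0, "wy": 0, "wz": 0}, {"hand": 0, "x": 0, "y": -5, "z": 0, "wx": 0, "wy": 0, "wz": 0}, {"hand": 0, "x": 0, "y": -5, "z": 0, "wx": 0, "wy": 0, "wz": 0}, {"hand": 0, "x": 0, "y": -5, "z": 0, "wx": 0, "wy": 0, "wz": 0}, {"hand": 0, "x": 0, "y": -5, "z": 0, "wx": 0, "wy": 0, "wz": 0}, {"hand": 0, "x": 0, "y": -5, "z": 0, "wx": 0, "wy": 0, "wz": 0}, {"hand": 0, "x": 0, "y": -5, "z": 0, "wx": 0, "wy": 0, "wz": 0}, {"hand": 0, "x": 0, "y": -5, "z": 0, "wx": 0, "wy": 0, "wz": 0}, {"hand": 0, "x": 0, "y": -5, "z": 0, "wx": 0, "wy": 0, "wz": 0}, {"hand": 0, "x": 0, "y": -5, "z": 0, "wx": 0, "wy": 0, "wz": 0}, {"hand": 0, "x": 0, "y": 0, "z": 0, "wx": 0, "wy": 0, "wz": 0}]'

```text
time: 4.1
tool_pos: [0.6169, 0.0206, 0.203]
ee_rot: [-0.001, 0.732, 0.682, -0.001]
contact_force: [0.8, -0.1, -0.5]
grip_width: 0.0
```

```bash
python3 -c "
from h import *
look('4')
c=cv2.imread('pics/scene4.png')[250:480,60:420]
cv2.imwrite('pics/c4.png',np.hstack([cv2.resize(c,(430,275)),cv2.resize(cv2.imread('pics/wrist4.png'),(367,275))]))"
```

```text
t 4.1 roaster xyz mm [ 49.3  43.5 203. ] yaw err -0.0002 tilt [-0.002 -0.   ] F [ 0.8 -0.1 -0.5] grip 0.0
```

View pics/c4.png

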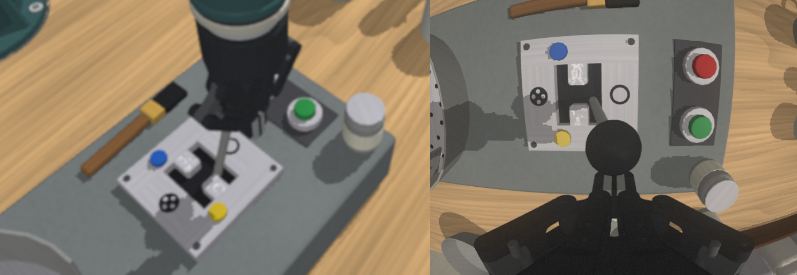

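Wrist view: the knob sits against the fingertips at about (319,256), centred, with the stem leaning right in the drum leg. I'll measure it with a circle fit.

```bash
cat >> h.py <<'E'
def kn(c,near,r0=48,z=.223):
    g=cv2.GaussianBlur(cv2.cvtColor(c['frame'],cv2.COLOR_RGB2GRAY),(5,5),0)
    h=cv2.HoughCircles(g,cv2.HOUGH_GRADIENT,1,8,param1=60,param2=10,minRadius=r0-8,maxRadius=r0+8)[0]
    h=h[np.hypot(h[:,0]-near[0],h[:,1]-near[1])<25][:3]
    for q in h: print(q,rf(ray(c,q[:2],z)))
E
python3 -c "
from h import *
d=look('5',('wrist',))['wrist']; kn(d,(319,256))
for c,n,z in [('blue',(224,89),.12),('yellow',(230,242),.12),('green',(470,220),.1235),('red',(472,115),.1235)]:
    u,k=blob(d,c,n,25); print(c,u.round(1),k,rf(ray(d,u,z)))
"
```

```text
t 4.2 roaster xyz mm [ 49.6  43.5 202.8] yaw err -0.0002 tilt [-0.0022  0.0001] F [-0.4 -0.5 -0.3] grip 0.001
[320.5 257.5  49.7] [ 19.7  43.9 223. ]
[316.5 250.5  55.4] [ 17.1  42.5 223. ]
[312.5 261.5  41. ] [ 21.3  41.  223. ]
blue [223.2  88.9] 716 [-49.3 -15.3 120. ]
yellow [231.6 241.6] 525 [ 48.6 -14.4 120. ]
green [472.7 222.1] 1054 [ 34.2 144.1 123.5]
red [479.4 114.8] 1151 [-35.8 143.2 123.5]
```

move_arm --steps '[{"hand": 0, "x": 0, "y": -5, "z": 0, "wx": 0, "wy": 0, "wz": 0}, {"hand": 0, "x": 0, "y": -5, "z": 0, "wx": 0, "wy": 0, "wz": 0}, {"hand": 0, "x": 0, "y": -5, "z": 0, "wx": 0, "wy": 0, "wz": 0}, {"hand": 0, "x": 0, "y": -4, "z": 0, "wx": 0, "wy": 0, "wz": 0}, {"hand": 0, "x": 0, "y": 0, "z": 0, "wx": 0, "wy": 0, "wz": 0}, {"hand": 0, "x": 0, "y": 15, "z": 0, "wx": 0, "wy": 0, "wz": 0}, {"hand": 0, "x": 0, "y": 15, "z": 0, "wx": 0, "wy": 0, "wz": 0}, {"hand": 0, "x": 25, "y": 0, "z": 0, "wx": 0, "wy": 0, "wz": 0}, {"hand": 0, "x": 25, "y": 0, "z": 0, "wx": 0, "wy": 0, "wz": 0}, {"hand": 0, "x": 0, "y": -20, "z": 0, "wx": 0, "wy": 0, "wz": 0}, {"hand": 0, "x": 0, "y": -20, "z": 0, "wx": 0, "wy": 0, "wz": 0}, {"hand": 0, "x": 0, "y": -20, "z": 0, "wx": 0, "wy": 0, "wz": 0}, {"hand": 0, "x": 0, "y": 0, "z": 0, "wx": 0, "wy": 0, "wz": 0}]'

```text
time: 5.55
tool_pos: [0.5693, 0.0742, 0.2026]
ee_rot: [-0.002, 0.731, 0.682, -0.002]
contact_force: [0.4, -0.6, -0.9]
grip_width: -0.002
```

```bash
python3 -c "
from h import *
p=np.load('p.npy'); p[1]+=.003; np.save('p.npy',p)
look('6')
c=cv2.imread('pics/scene6.png')[250:480,60:420]
cv2.imwrite('pics/c6.png',np.hstack([cv2.resize(c,(430,275)),cv2.resize(cv2.imread('pics/wrist6.png'),(367,275))]))"
```

```text
t 5.55 roaster xyz mm [ -1.8  90.6 202.6] yaw err 0.0003 tilt [-0.0047 -0.    ] F [ 0.4 -0.6 -0.9] grip -0.002
```

View pics/c6.png

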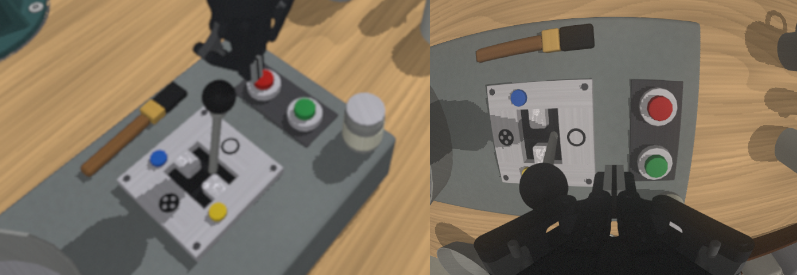

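Knob stands upright near the channel: wrist (199,328), scene about (243,331). Fingers are to its left.

```bash
python3 -c "
from h import *
d=look('7',('wrist','scene')); kn(d['wrist'],(199,328),43,.22)
p=np.load('p.npy')
u=blob(d['scene'],'black',(243,331),20); print(u)
for a in(-.1,-.05,0,.05,.1):
  for c in (-.2,-.18): print(a,c,proj(d['scene'],world(p,knob(a,c))).round(1))
"
```

```text
t 5.65 roaster xyz mm [  1.8  90.5 203.3] yaw err -0.0001 tilt [-0.0002 -0.0002] F [-0.6 -0.1 -0.1] grip -0.001
[197.5 323.5  42.7] [  2.9  40.1 220. ]
[190.5 327.5  50.4] [  5.   36.6 220. ]
[193.5 316.5  36.1] [ -0.4  38.9 220. ]
(array([242.97453311, 330.60950764]), np.int64(589))
-0.1 -0.2 [232.5 321. ]
-0.1 -0.18 [230.  322.5]
-0.05 -0.2 [237.7 324.8]
-0.05 -0.18 [235.3 326.3]
0 -0.2 [243.1 328.8]
0 -0.18 [240.7 330.4]
0.05 -0.2 [248.6 333.2]
0.05 -0.18 [246.2 334.9]
0.1 -0.2 [254.2 337.9]
0.1 -0.18 [251.9 339.6]
```

move_arm --steps '[{"hand": 0, "x": -6, "y": 0, "z": 0, "wx": 0, "wy": 0, "wz": 0}, {"hand": 0, "x": -6, "y": 0, "z": 0, "wx": 0, "wy": 0, "wz": 0}, {"hand": 0, "x": -6, "y": 0, "z": 0, "wx": 0, "wy": 0, "wz": 0}, {"hand": 0, "x": -6, "y": 0, "z": 0, "wx": 0, "wy": 0, "wz": 0}, {"hand": 0, "x": -6, "y": 0, "z": 0, "wx": 0, "wy": 0, "wz": 0}, {"hand": 0, "x": -6, "y": 0, "z": 0, "wx": 0, "wy": 0, "wz": 0}, {"hand": 0, "x": -6, "y": 0, "z": 0, "wx": 0, "wy": 0, "wz": 0}, {"hand": 0, "x": -6, "y": 0, "z": 0, "wx": 0, "wy": 0, "wz": 0}, {"hand": 0, "x": -6, "y": 0, "z": 0, "wx": 0, "wy": 0, "wz": 0}, {"hand": 0, "x": -6, "y": 0, "z": 0, "wx": 0, "wy": 0, "wz": 0}, {"hand": 0, "x": -6, "y": 0, "z": 0, "wx": 0, "wy": 0, "wz": 0}, {"hand": 0, "x": -6, "y": 0, "z": 0, "wx": 0, "wy": 0, "wz": 0}, {"hand": 0, "x": -6, "y": 0, "z": 0, "wx": 0, "wy": 0, "wz": 0}, {"hand": 0, "x": -6, "y": 0, "z": 0, "wx": 0, "wy": 0, "wz": 0}, {"hand": 0, "x": -6, "y": 0, "z": 0, "wx": 0, "wy": 0, "wz": 0}, {"hand": 0, "x": 0, "y": 0, "z": 0, "wx": 0, "wy": 0, "wz": 0}]'

```text
time: 7.35
tool_pos: [0.5664, -0.0168, 0.2031]
ee_rot: [-0.0, 0.732, 0.681, -0.0]
contact_force: [-0.2, 0.9, 0.4]
grip_width: -0.002
```

```bash
python3 -c "
from h import *
d=look('8')
kn(d['wrist'],(220,330),43,.22)
c=cv2.imread('pics/scene8.png')[250:480,60:420]
cv2.imwrite('pics/c8.png',np.hstack([cv2.resize(c,(430,275)),cv2.resize(cv2.imread('pics/wrist8.png'),(367,275))]))"
```

```text
t 7.35 roaster xyz mm [  1.7  -0.4 203.1] yaw err -0.0009 tilt [-0.0006 -0.0004] F [-0.2  0.9  0.4] grip -0.002
[242.5 327.5  44.9] [  3.6 -31.2 220. ]
[235.5 322.5  36.6] [  1.4 -33.9 220. ]
```

View pics/c8.png

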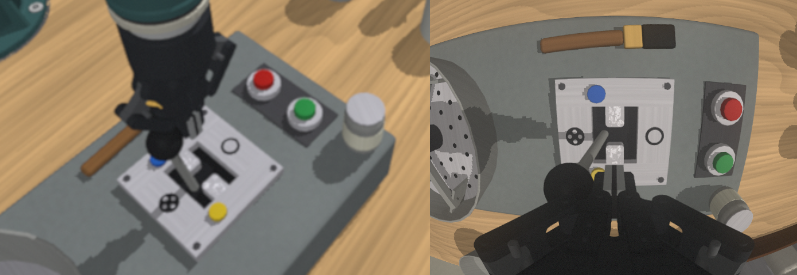

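Crossed: knob at about (3,-32) mm (wrist (242,327)), stem past the land into the right leg. I'll push it a little further, then go round to the far side.

move_arm --steps '[{"hand": 0, "x": -3, "y": 0, "z": 0, "wx": 0, "wy": 0, "wz": 0}, {"hand": 0, "x": -3, "y": 0, "z": 0, "wx": 0, "wy": 0, "wz": 0}, {"hand": 0, "x": 0, "y": 0, "z": 0, "wx": 0, "wy": 0, "wz": 0}, {"hand": 0, "x": 15, "y": 0, "z": 0, "wx": 0, "wy": 0, "wz": 0}, {"hand": 0, "x": 0, "y": 24, "z": 0, "wx": 0, "wy": 0, "wz": 0}, {"hand": 0, "x": 0, "y": 24, "z": 0, "wx": 0, "wy": 0, "wz": 0}, {"hand": 0, "x": -24, "y": 0, "z": 0, "wx": 0, "wy": 0, "wz": 0}, {"hand": 0, "x": -24, "y": 0, "z": 0, "wx": 0, "wy": 0, "wz": 0}, {"hand": 0, "x": 0, "y": 0, "z": 0, "wx": 0, "wy": 0, "wz": 0}]'

```text
time: 8.35
tool_pos: [0.6121, -0.0597, 0.2033]
ee_rot: [0.001, 0.732, 0.681, -0.0]
contact_force: [-0.3, 0.4, -0.0]
grip_width: -0.0
```

```bash
python3 -c "
from h import *
d=look('9')
kn(d['wrist'],(320,250),48,.22)"
```

```text
t 8.35 roaster xyz mm [ 50.4 -40.  203.3] yaw err -0.0017 tilt [ 0.0002 -0.0014] F [-0.3  0.4 -0. ] grip -0.0
```

move_arm --steps '[{"hand": 0, "x": 0, "y": -5, "z": 0, "wx": 0, "wy": 0, "wz": 0}, {"hand": 0, "x": 0, "y": -5, "z": 0, "wx": 0, "wy": 0, "wz": 0}, {"hand": 0, "x": 0, "y": -5, "z": 0, "wx": 0, "wy": 0, "wz": 0}, {"hand": 0, "x": 0, "y": -5, "z": 0, "wx": 0, "wy": 0, "wz": 0}, {"hand": 0, "x": 0, "y": -5, "z": 0, "wx": 0, "wy": 0, "wz": 0}, {"hand": 0, "x": 0, "y": -5, "z": 0, "wx": 0, "wy": 0, "wz": 0}, {"hand": 0, "x": 0, "y": -5, "z": 0, "wx": 0, "wy": 0, "wz": 0}, {"hand": 0, "x": 0, "y": -5, "z": 0, "wx": 0, "wy": 0, "wz": 0}, {"hand": 0, "x": 0, "y": -5, "z": 0, "wx": 0, "wy": 0, "wz": 0}, {"hand": 0, "x": 0, "y": -5, "z": 0, "wx": 0, "wy": 0, "wz": 0}, {"hand": 0, "x": 0, "y": -5, "z": 0, "wx": 0, "wy": 0, "wz": 0}, {"hand": 0, "x": 0, "y": -5, "z": 0, "wx": 0, "wy": 0, "wz": 0}, {"hand": 0, "x": 0, "y": -5, "z": 0, "wx": 0, "wy": 0, "wz": 0}, {"hand": 0, "x": 0, "y": -5, "z": 0, "wx": 0, "wy": 0, "wz": 0}, {"hand": 0, "x": 0, "y": -5, "z": 0, "wx": 0, "wy": 0, "wz": 0}, {"hand": 0, "x": 0, "y": 0, "z": 0, "wx": 0, "wy": 0, "wz": 0}]'

```text
time: 10.05
tool_pos: [0.5357, -0.0528, 0.2032]
ee_rot: [-0.0, 0.732, 0.682, -0.001]
contact_force: [0.5, -0.4, 0.5]
grip_width: 0.004
```

```bash
python3 -c "
from h import *
d=look('10')
kn(d['wrist'],(320,250),48,.212)
c=cv2.imread('pics/scene10.png')[250:480,60:420]
cv2.imwrite('pics/c10.png',np.hstack([cv2.resize(c,(430,275)),cv2.resize(cv2.imread('pics/wrist10.png'),(367,275))]))"
```

```text
t 10.05 roaster xyz mm [-26.3 -38.5 203.2] yaw err -0.0002 tilt [-0.0014  0.    ] F [ 0.5 -0.4  0.5] grip 0.004
[326.5 250.5  46.5] [-54.2 -35.8 212. ]
[328.5 258.5  54.3] [-50.9 -35.  212. ]
[341.5 245.5  53.2] [-56.3 -30.  212. ]
```

View pics/c10.png

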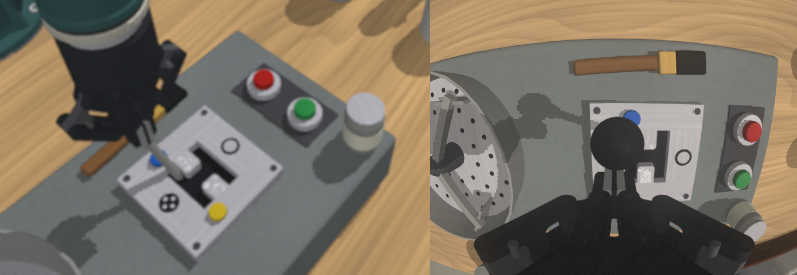

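Knob is by the blue magnet, about (-54,-36) mm (wrist (326,250)). I'll nudge it the last millimetres to the stop while watching force.

move_arm --steps '[{"hand": 0, "x": 0, "y": -1, "z": 0, "wx": 0, "wy": 0, "wz": 0}, {"hand": 0, "x": 0, "y": -1, "z": 0, "wx": 0, "wy": 0, "wz": 0}, {"hand": 0, "x": 0, "y": -1, "z": 0, "wx": 0, "wy": 0, "wz": 0}, {"hand": 0, "x": 0, "y": 0, "z": 0, "wx": 0, "wy": 0, "wz": 0}]'

```text
time: 10.55
tool_pos: [0.5341, -0.0527, 0.2033]
ee_rot: [0.0, 0.732, 0.682, 0.0]
contact_force: [2.1, -0.2, -0.8]
grip_width: 0.003
```

move_arm --steps '[{"hand": 0, "x": 0, "y": -1, "z": 0, "wx": 0, "wy": 0, "wz": 0}, {"hand": 0, "x": 0, "y": 0, "z": 0, "wx": 0, "wy": 0, "wz": 0}]'

```text
time: 10.75
tool_pos: [0.5329, -0.0527, 0.2033]
ee_rot: [0.0, 0.732, 0.682, -0.0]
contact_force: [1.2, 0.3, -1.3]
grip_width: 0.0
```

move_arm --steps '[{"hand": 0, "x": 0, "y": -1, "z": 0, "wx": 0, "wy": 0, "wz": 0}, {"hand": 0, "x": 0, "y": 0, "z": 0, "wx": 0, "wy": 0, "wz": 0}]'

```text
time: 10.95
tool_pos: [0.5322, -0.0526, 0.2034]
ee_rot: [0.0, 0.732, 0.682, 0.0]
contact_force: [1.9, -0.0, -1.7]
grip_width: -0.001
```

```bash
python3 -c "
from h import *
d=look('11')
kn(d['wrist'],(324,250),48,.21)"
```

```text
t 10.95 roaster xyz mm [-29.8 -38.5 203.4] yaw err -0.0003 tilt [ 0.0006 -0.0002] F [ 1.9 -0.  -1.7] grip -0.001
[325.5 250.5  45.5] [-57.5 -36.2 210. ]
[324.5 259.5  54.3] [-53.7 -36.6 210. ]
[333.5 256.5  54.3] [-54.9 -33.  210. ]
```

Lever home (about -0.297 rad). Retreating, then over the green button.

move_arm --steps '[{"hand": 0, "x": 0, "y": 15, "z": 0, "wx": 0, "wy": 0, "wz": 0}, {"hand": 0, "x": 0, "y": 25, "z": 0, "wx": 0, "wy": 0, "wz": 0}, {"hand": 0, "x": 0, "y": 25, "z": -20, "wx": 0, "wy": 0, "wz": 0}, {"hand": 0, "x": 36, "y": 0, "z": -10, "wx": 0, "wy": 0, "wz": 0}, {"hand": 0, "x": 36, "y": 0, "z": 0, "wx": 0, "wy": 0, "wz": 0}, {"hand": 0, "x": 36, "y": 0, "z": 0, "wx": 0, "wy": 0, "wz": 0}, {"hand": 0, "x": 36, "y": 0, "z": 0, "wx": 0, "wy": 0, "wz": 0}, {"hand": 0, "x": 34, "y": 0, "z": 0, "wx": 0, "wy": 0, "wz": 0}, {"hand": 0, "x": 0, "y": 0, "z": 0, "wx": 0, "wy": 0, "wz": 0}, {"hand": 0, "x": 0, "y": 0, "z": 0, "wx": 0, "wy": 0, "wz": 0}]'

```text
time: 12.05
tool_pos: [0.6086, 0.1208, 0.233]
ee_rot: [-0.0, 0.731, 0.682, -0.001]
contact_force: [-0.3, -0.9, -0.0]
grip_width: 0.002
```

```bash
python3 -c "
from h import *
d=look('12'); p=np.load('p.npy')
for a in(-.3,-.26):
  for c in(.15,.2): print(a,c,proj(d['scene'],world(p,knob(a,c))).round(1))
g=cv2.GaussianBlur(cv2.cvtColor(d['scene']['frame'],cv2.COLOR_RGB2GRAY),(3,3),0)
h=cv2.HoughCircles(g,cv2.HOUGH_GRADIENT,1,8,param1=60,param2=10,minRadius=12,maxRadius=20)[0]
print(h[np.hypot(h[:,0]-190,h[:,1]-355)<50])
c=cv2.imread('pics/scene12.png')[250:480,60:420]
cv2.imwrite('pics/c12.png',np.hstack([cv2.resize(c,(430,275)),cv2.resize(cv2.imread('pics/wrist12.png'),(367,275))]))"
```

```text
t 12.05 roaster xyz mm [ 34.2 139.9 233. ] yaw err 0.0017 tilt [-0.0014 -0.0009] F [-0.3 -0.9 -0. ] grip 0.002
-0.3 0.15 [169.1 341.9]
-0.3 0.2 [163. 348.]
-0.26 0.15 [172.6 344.3]
-0.26 0.2 [166.4 350.5]
[[162.5 346.5  15.2]
 [211.5 379.5  19.4]
 [169.5 385.5  17.2]
 [183.5 403.5  19.4]
 [163.5 394.5  19.4]
 [235.5 357.5  19.4]
 [146.5 369.5  16. ]
 [160.5 375.5  16. ]]
```

View pics/c12.png

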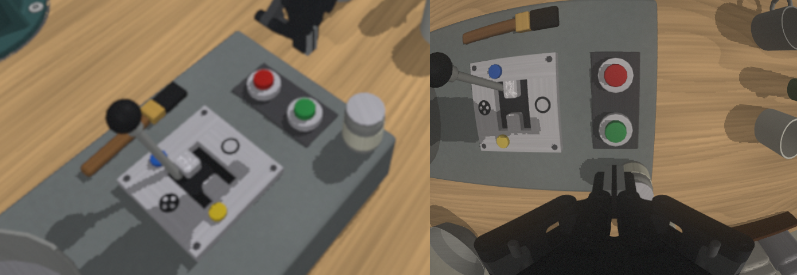

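Knob detected at scene (162.5,346.5), matching a=-0.30, c=0.20. Checking tin clearance and button offset before pressing.

```bash
python3 -c "
from h import *
d=look('13')
c=d['scene'];r=c['R'].T@np.linalg.inv(c['intrinsics'])@np.array([365,339,1.]);o=-c['R'].T@c['t'];print('tin',rf(o+r*(.162-o[2])/r[2]))
for n,q in(('green',(323,227)),('red',(323,131))):
  u,k=blob(d['wrist'],n,q,25);print(n,u,k,rf(ray(d['wrist'],u,.1235)))"
```

```text
t 12.15 roaster xyz mm [ 34.6 138.5 233.1] yaw err -0.0006 tilt [-0.0009 -0.0008] F [0.3 0.5 0.9] grip 0.002
tin [103.2 162.9 162. ]
green [324.4452975  229.34740883] 1042 [ 33.7 141.3 123.5]
red [324.25187032 130.74231089] 1203 [-35.6 141.2 123.5]
```

move_arm --steps '[{"hand": 0, "x": 1, "y": 0, "z": 25, "wx": 0, "wy": 0, "wz": 0}, {"hand": 0, "x": 0, "y": 0, "z": 25, "wx": 0, "wy": 0, "wz": 0}, {"hand": 0, "x": 0, "y": 0, "z": 25, "wx": 0, "wy": 0, "wz": 0}, {"hand": 0, "x": 0, "y": 0, "z": 20, "wx": 0, "wy": 0, "wz": 0}, {"hand": 0, "x": 0, "y": 0, "z": 10, "wx": 0, "wy": 0, "wz": 0}, {"hand": 0, "x": 0, "y": 0, "z": 2, "wx": 0, "wy": 0, "wz": 0}, {"hand": 0, "x": 0, "y": 0, "z": 2, "wx": 0, "wy": 0, "wz": 0}, {"hand": 0, "x": 0, "y": 0, "z": 2, "wx": 0, "wy": 0, "wz": 0}, {"hand": 0, "x": 0, "y": 0, "z": 0, "wx": 0, "wy": 0, "wz": 0}, {"hand": 0, "x": 0, "y": 0, "z": 0, "wx": 0, "wy": 0, "wz": 0}]'

```text
time: 13.25
tool_pos: [0.6102, 0.1212, 0.1232]
ee_rot: [0.001, 0.732, 0.682, 0.001]
contact_force: [-0.1, -1.6, 1.0]
grip_width: -0.0
```

move_arm --steps '[{"hand": 0, "x": 0, "y": 0, "z": 1, "wx": 0, "wy": 0, "wz": 0}, {"hand": 0, "x": 0, "y": 0, "z": 1, "wx": 0, "wy": 0, "wz": 0}, {"hand": 0, "x": 0, "y": 0, "z": 1, "wx": 0, "wy": 0, "wz": 0}, {"hand": 0, "x": 0, "y": 0, "z": 1, "wx": 0, "wy": 0, "wz": 0}, {"hand": 0, "x": 0, "y": 0, "z": 0, "wx": 0, "wy": 0, "wz": 0}]'

```text
time: 13.75
tool_pos: [0.6102, 0.1213, 0.1191]
ee_rot: [0.001, 0.732, 0.682, 0.001]
contact_force: [0.1, -1.9, 7.9]
grip_width: 0.001
```

move_arm --steps '[{"hand": 0, "x": 0, "y": 0, "z": 1, "wx": 0, "wy": 0, "wz": 0}, {"hand": 0, "x": 0, "y": 0, "z": 0, "wx": 0, "wy": 0, "wz": 0}, {"hand": 0, "x": 0, "y": 0, "z": 0, "wx": 0, "wy": 0, "wz": 0}]'

```text
time: 14.05
tool_pos: [0.6102, 0.1213, 0.1189]
ee_rot: [0.001, 0.732, 0.682, 0.001]
contact_force: [-1.9, -2.3, 13.7]
grip_width: -0.002
```

Bottomed out (13.7 N against about 5 N at the bottom, with no further travel). Lifting away.

move_arm --steps '[{"hand": 0, "x": 0, "y": 0, "z": -5, "wx": 0, "wy": 0, "wz": 0}, {"hand": 0, "x": 0, "y": 0, "z": -20, "wx": 0, "wy": 0, "wz": 0}, {"hand": 0, "x": 0, "y": 0, "z": -30, "wx": 0, "wy": 0, "wz": 0}, {"hand": 0, "x": 0, "y": 0, "z": -30, "wx": 0, "wy": 0, "wz": 0}, {"hand": 0, "x": 0, "y": 0, "z": -30, "wx": 0, "wy": 0, "wz": 0}, {"hand": 0, "x": 0, "y": 0, "z": 0, "wx": 0, "wy": 0, "wz": 0}, {"hand": 0, "x": 0, "y": 0, "z": 0, "wx": 0, "wy": 0, "wz": 0}, {"hand": 0, "x": 0, "y": 0, "z": 0, "wx": 0, "wy": 0, "wz": 0}]'

```text
time: 14.85
tool_pos: [0.6081, 0.1215, 0.2306]
ee_rot: [-0.001, 0.732, 0.682, -0.001]
contact_force: [-0.1, 0.2, -1.0]
grip_width: 0.002
```

```bash
python3 -c "
from h import *
d=look('14')
g=cv2.GaussianBlur(cv2.cvtColor(d['scene']['frame'],cv2.COLOR_RGB2GRAY),(3,3),0)
h=cv2.HoughCircles(g,cv2.HOUGH_GRADIENT,1,8,param1=60,param2=10,minRadius=12,maxRadius=20)[0]
print(h[np.hypot(h[:,0]-163,h[:,1]-347)<10])
for n,q in(('green',(315,341)),('red',(280,316))): print(blob(d['scene'],n,q))
c=cv2.imread('pics/scene14.png')[120:480,60:540]
cv2.imwrite('pics/c14.png',c)"
```

```text
t 14.85 roaster xyz mm [ 33.6 140.5 230.6] yaw err -0.0002 tilt [-0.0032  0.    ] F [-0.1  0.2 -1. ] grip 0.002
[[162.5 347.5  14.9]]
(array([314.7787234 , 340.90638298]), np.int64(235))
(array([280.25980392, 316.1372549 ]), np.int64(204))
```

View pics/c14.png

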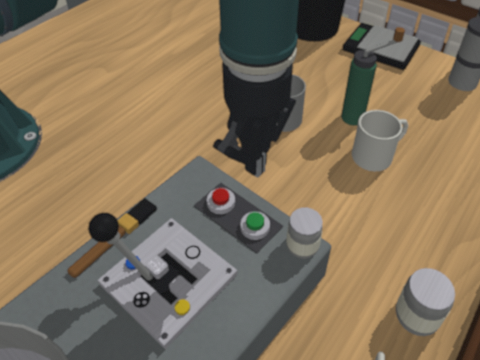

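The final view shows the lever at the blue end (knob at scene (162,347)), both buttons up at their starting pixels, the bystanders in place, and the arm clear.

```bash
python3 -c "
from bench import order
print(order.close_job())"
```

```text
the job is handed in; nothing more can be done
None
```

The lever is home at the blue-magnet (near) end of the cooling-tray slot, the green button has been pressed and is back up, and the job is handed in. No verdict came back. With the fingers shut, I pushed the lever out of the drum leg to the channel, across the gate, and up to the end stop. Then I pressed the green button and lifted clear, finishing at about 15 s of the 62 s allowed.

**Last checks:**
- **Lever:** the camera estimate is along about -0.30 and across about +0.20. Readings of the push stayed around 2 N, well under the 35 N limit.
- **Green button:** pressing reached 13.7 N with no more travel, so it bottomed out. Afterwards both buttons were at their starting pixel positions.
- **Bystanders:** in the last picture those in view look unmoved. I judged this by eye only.
- **Robot:** the fingers ended about 105 mm above the button, with no contact force beyond sensor noise.

**Failed or disagreed:**
- The first move was refused because keys were missing from its rows; nothing moved.
- The wrist camera put the roaster about 4 mm further in y than the first fit, so I shifted the fit by 3 mm.
- One circle check for the knob found nothing, because I searched the wrong part of the picture.

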